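# Log a catch on the dial and click the counter

## Robot

A 6-joint arm with a two-finger parallel gripper is mounted at the origin on the work surface. World frame = base frame: x ahead of the robot, y to its left, z up, the work surface at z = 0. Lengths are in m, angles in rad, forces in N, time in s.
With the tool pointing down it reaches from about 0.325 to 0.925 m from the base axis. Payload 3.1 kg.
Tool frame: the origin (TCP) lies on the centre line of the jaws, within the pads' length; the fingertips stand 11 mm ahead of it and the grasp point (between the pads) lies 8 mm behind it (r.nose_length is the distance from the TCP to the fingertips, in m); z points along the fingers, y is the line along which they close (so a half turn about z gives the same grasp; the last joint's range is limited). The gripper opens to 85 mm and grips with 20 to 120 N. Pads are 22 mm wide; open, the fingers measure 114 mm over their backs; the gripper's body (76 mm by 85 mm) begins 54 mm behind the grasp point. The pads swing forward as they close: fully open they stand 13 mm farther back than shut.
Start: joints at [1.217, 0.217, 1.613, -0, 1.311, -0.112], TCP at [0.15, 0.607, 0.242] pointing down, gripper open.
Joint ranges: [-2.75, 2.75], [-0.78, 2.1], [0.31, 2.55], [-1.13, 4.27], [0.13, 2.63], [-2.58, 2.58]. Speed limits (rad/s): [2.79, 2.79, 3.14, 3.14, 3.14, 3.14].

## Interface

Orientations are given as a rotation vector (axis times angle).
In Python, from bench import r gives the robot as it stands.
- The arm moves only by the tool arm_command, never from a script. Its argument "deltas" is a list of rows, each a list of 7 numbers: the opening, from 0 (shut) to 1 (fully open), then the shift along the tool's x, y, z in cm, then the turn, a rotation vector about the tool's x, y, z in degrees. A call has exactly 8 rows; each row is the pose to reach, as a shift and turn from the pose commanded when the call began, along the tool's axes at that moment; what a row does not reach only later rows make up. A row lasts 1/10 s, in which the tool goes at most 50 mm and 8.59 degrees, less where a joint would pass 70% of its speed; a pose out of reach is approached as far as the arm can. A call with a gripper value outside its range is refused whole. The fingers move at their own pace and stop on an object; "squeeze" is the grip in N (left out, the last holds). Time passes only in rows, so rows that repeat a pose let the fingers close, or fill a call up. It gives the time, the measured TCP pose, the force, the opening and the grip force at its end, in the units of the state.
- r.state(): the state, without advancing time (a new reading comes with each control period).
- r.snapshot(name): name is "side" or "top"; returns a dict with "frame" (480x640x3 uint8, blue, green, red), "K" (3x3 intrinsics, pixels), "cam_to_world" (4x4, takes a point from camera to world coordinates). Camera axes: x right, y up, looking along -z (the intrinsics and any distortion apply to the point x, -y, -z); pixel columns grow to the right and rows downward; lengths in m; the calibration is good to about 2 mm. A picture is of the moment at which its call begins. There is no depth.
- r.sign_off(): hands the job in; it is judged then, once.
Trained networks look in the newest picture that a camera, given by its name, has taken for a name from the list of things; names that differ only in an ending like _2 or _b are one class to them, and where a whole thing is asked for, a point or a joint stands for the part that bears it (a point fixed in the world has none). Each returns a list of dicts, best first, with "confidence" (0 to 1); they miss things now and then, are a little off and sometimes report something else, mostly with a low value. They report only what shows in the picture. A call takes as long as a camera call. They do not tell look-alikes from the thing itself.
- r.outline_of(camera, query): "pixels" (480x640 bool, what is visible of it).
- r.pinpoint(camera, query): "xyz" ([x, y, z] in m, in world coordinates, good to about 4 mm: a listed point, or the origin of a listed thing).
The state is a dict: "time": time; "joint_pos": joint angles; "joint_vel": joint speeds; "tau": joint torques, N m; "tcp_pos": TCP position; "tool_rot": TCP orientation; "ft_force": force on the tool from outside, world axes, zero at the start; "ft_torque": the same for the moment, N m; "finger_gap": opening from 0.0 (shut) to 1.0 (fully open); "finger_force": force on a finger pad.
Only numpy, scipy, OpenCV 4.12 (cv2) and the standard library are available. Lean on these libraries where they do the work, as an engineer would, in place of code of your own. Each camera call takes 0.05 s, during which the arm holds its last target. There are 200 camera calls.

## Task

Log a catch: push sideways on the orange pointer arm of the white dial, without pinching it, until it points at the middle of the yellow badge and rests there. Only then press the button on top of the red clicker counter fully down and let it spring back up, without lifting the counter or pushing it out of place. Leave the dish, the tackle tray and the landing net where they are.

Things in the scene. Friction and masses are not known exactly. Their poses are not given: they have to be found in the camera images.
- pointer (a joint): Angle of the pointer arm on the dial, rad, growing anticlockwise seen from above; stops at -2.6 and 2.6. The badges lie at -1.65, -0.85, 0.85 and 1.65 (which is where changes); it starts between -0.4 and 0.4. A light friction (about 0.05 N m) keeps it wherever it is left; there is no spring and no detent.
- pointer_tip (a point): The tip of the pointer arm, on its centre line, 85 mm from the axis and 35 mm above the bench. Its x axis points outward along the arm, y to the arm's left, z up. The arm is an upright blade 12 mm wide, its orange part reaching from 10 to 76 mm from the axis, then a short black tapered tip; it spans heights 22 to 48 mm above the bench, clear of the badges (their tops are at 16 mm).
- hub (a point): Top of the pointer's dark hub (28 mm across), on the vertical axis the pointer turns about, 50 mm above the bench. The blade's two flat sides can be pushed; the rules call its left half (seen from the hub) pointer_c1 and its right half pointer_c2.
- dial: The round white dial plate, 260 mm across and 12 mm thick, fixed to the bench. Origin at the centre of its underside; its x axis is the direction of the pointer at joint value 0.
- badge_yellow: A round species badge, 32 mm across and 4 mm thick, fixed flat on the dial plate 110 mm from its centre, with a small black fish on it. Its origin is the centre of its underside, 12 mm above the bench. Yellow: the one to point at.
- badge_blue: A round species badge, 32 mm across and 4 mm thick, fixed flat on the dial plate 110 mm from its centre, with a small black fish on it. Its origin is the centre of its underside, 12 mm above the bench. Blue.
- badge_green: A round species badge, 32 mm across and 4 mm thick, fixed flat on the dial plate 110 mm from its centre, with a small black fish on it. Its origin is the centre of its underside, 12 mm above the bench. Green.
- badge_grey: A round species badge, 32 mm across and 4 mm thick, fixed flat on the dial plate 110 mm from its centre, with a small black fish on it. Its origin is the centre of its underside, 12 mm above the bench. Grey.
- clicker: The loose red clicker counter, a box 64 x 56 x 40 mm of about 0.18 kg standing on the bench with its button on top. Origin at the centre of its underside, z up.
- button_top (a point): Centre of the top of the clicker's round black button, 26 mm across, 52 mm above the bench when up and 12 mm proud of the housing.
- clicker_button (a joint): Travel of the button, m: 0 up, 0.006 fully down. It is sprung; fully down takes about 4 N, and it comes up by itself.
- dish: A white ceramic dish of steel swivels, 90 mm across and 26 mm high; a bystander. It stands on one side of the dial and the clicker on the other. Origin at the centre of its underside.
- tray: Three-tier green plastic tackle tray, 120 x 190 x 94 mm, beyond the dial; a bystander. Origin at the centre of its underside.
- net: Folded landing-net frame, 320 mm long (along its y) and up to 56 mm wide, 22 mm high, with a bamboo handle and two light metal arms, lying beyond the dial; a bystander. Origin on the bench under its handle's end near the yoke.
There are look-alikes about, which are no part of the job. Several things look just like the clicker: the one meant starts farthest to the robot's right.

How it is judged:
By the outcome, as a careful person would: the job done as asked, in the order asked, and still so for the second after the job is handed in, with the robot touching nothing.
It also fails if it takes over 51 s, if anything falls off the work surface, if the arm or the gripper's body presses on something with over 40 N, if the wrist force passes 120 N, or if a joint passes its speed limit or range.

## Working session

There is one attempt and no reset: what is moved stays moved. The work goes in short steps, Python scripts to look and compute and a tool call to move; the robot and the scene stay as the last step left them, time stands still between calls to the robot, and variables do not carry over. Pictures are saved under pics/ and viewed, at most 10 in all, crops included, and the job is handed in when it is done.

Besides the shell and the picture viewer there is one more tool, called as name(argument=value, ...), one argument or row to a line, values as JSON. arm_command: Moves the arm, as the interface text tells. Its arguments: {"type":"object","properties":{"deltas":{"type":"array"},"squeeze":{"type":"number"}},"required":["deltas"]}

```bash
mkdir -p pics; cat > h.py <<'E'
import numpy as np, cv2
from bench import r
def pts(cam,names):
    for n in names:
        for d in r.pinpoint(cam,n)[:5]:
            if d["confidence"]>.2: print(cam,n,np.round(d["xyz"],4),round(d["confidence"],2))
def proj(s,p):
    c=np.linalg.inv(s["cam_to_world"])@np.r_[p,1]; q=s["K"]@np.array([c[0],-c[1],-c[2]]); return q[:2]/q[2]
def ray(s,u,v,z):
    d=np.linalg.inv(s["K"])@np.array([u,v,1.]); T=s["cam_to_world"]
    w=T[:3,:3]@np.array([d[0],-d[1],-d[2]]); o=T[:3,3]; return o+w*(z-o[2])/w[2]
E
python3 - <<'E'
from h import *
s=r.snapshot("top"); cv2.imwrite("pics/top.png",s["frame"]); print(s.keys())
pts("top",["hub","pointer_tip","dial","badge_yellow","badge_blue","badge_green","badge_grey","button_top","dish","tray","net"])
s=r.snapshot("side"); cv2.imwrite("pics/side.png",s["frame"])
pts("side",["hub","pointer_tip","badge_yellow","button_top"])
st=r.state(); print(st)
E
```

```text
dict_keys(['frame', 'K', 'cam_to_world'])
top hub [ 0.5479 -0.0228  0.0539] 0.73
top hub [ 0.7704 -0.2724  0.0041] 0.64
top hub [ 0.4409 -0.0044  0.0109] 0.57
top pointer_tip [0.5589 0.062  0.0322] 0.8
top pointer_tip [ 0.4427 -0.0029  0.0159] 0.37
top dial [ 0.5469 -0.0235  0.0025] 0.72
top badge_yellow [ 0.6528 -0.0691  0.0109] 0.5
top badge_blue [ 0.4425 -0.0039  0.0116] 0.63
top badge_green [0.49   0.0692 0.0126] 0.45
top badge_grey [0.6485 0.0188 0.0094] 0.74
top badge_grey [ 0.7686 -0.2753  0.0057] 0.73
top button_top [0.5987 0.4186 0.0507] 0.65
top button_top [0.4631 0.4326 0.0542] 0.59
top button_top [0.493  0.3051 0.0526] 0.55
top button_top [0.3324 0.3952 0.0496] 0.54
top button_top [0.6466 0.0175 0.0144] 0.36
top dish [ 5.603e-01 -3.395e-01  3.000e-04] 0.82
top dish [ 0.5464 -0.0235  0.0034] 0.54
top tray [ 0.726   0.2881 -0.0031] 0.97
top net [ 0.7682 -0.2757  0.0036] 0.68
side hub [ 0.547  -0.0271  0.0505] 0.83
side hub [ 0.5637 -0.3405 -0.0007] 0.23
side pointer_tip [0.553  0.0568 0.0362] 0.87
side pointer_tip [0.4921 0.0678 0.0097] 0.49
side badge_yellow [ 0.6515 -0.06
[... 239 characters left out ...]

{'time': 0.85, 'joint_pos': array([ 1.21679703e+00,  2.16852173e-01,  1.61338959e+00, -1.60731784e-05,
        1.31129958e+00, -1.12165989e-01]), 'joint_vel': array([ 2.86086747e-04,  1.35862515e-03, -9.02613219e-04,  1.61049867e-03,
        8.62418270e-04, -2.70695701e-05]), 'tau': array([-6.69234068e-04, -3.96864295e+01, -3.04252338e+01, -1.46126790e-04,
        6.54425548e-04,  4.73922555e-06]), 'tcp_pos': array([0.14964569, 0.60683985, 0.24233541]), 'tool_rot': array([3.78936193e-01, 3.11862827e+00, 7.27880092e-05]), 'ft_force': array([-0.06691392,  0.43806149, -0.22629067]), 'ft_torque': array([0.01111952, 0.01807888, 0.01081028]), 'finger_force': 0.0, 'finger_gap': 0.9972718900962615}
```

View pics/top.png

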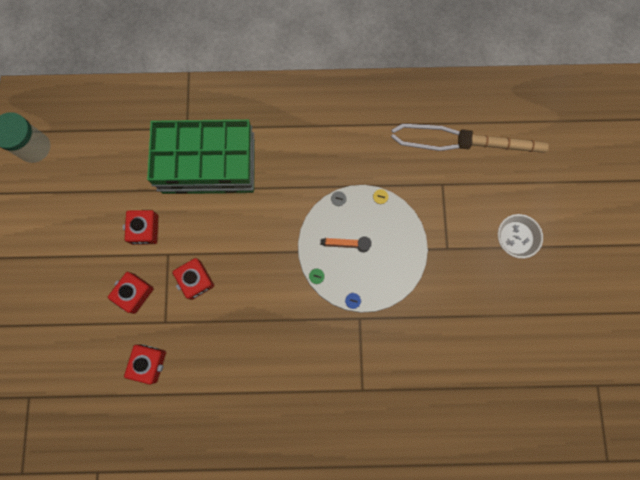

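View pics/side.png

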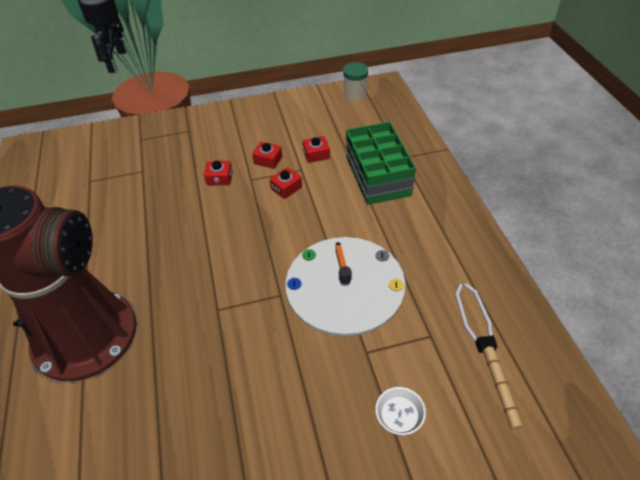

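The top view shows four red clicker look-alikes, at px (137,226), (190,278), (126,292) and (141,364). The robot's right is image right, so the one meant is (190,278), at about (0.493, 0.306). The orange pointer runs from the hub at (364,243) to its tip at (321,242). The badges are yellow (381,196), grey (338,198), green (316,276) and blue (353,300). The side view agrees with this.

```bash
cat >> h.py <<'E'
def cen(f,lo,hi,box):
    h=cv2.cvtColor(f,cv2.COLOR_BGR2HSV); m=cv2.inRange(h,lo,hi); k=np.zeros_like(m); x0,x1,y0,y1=box; k[y0:y1,x0:x1]=m[y0:y1,x0:x1]
    return k
def measure(cam="top",hub=None):
    s=r.snapshot(cam); f=s["frame"]; B=(290,440,175,320) if cam=="top" else (270,420,225,345)
    y,x=np.nonzero(cen(f,(20,120,100),(32,255,255),B)); Y=ray(s,x.mean(),y.mean(),.016)
    y,x=np.nonzero(cen(f,(3,150,90),(16,255,255),B)); P=np.array([ray(s,a,b,.048) for a,b in zip(x,y)])[:,:2]
    c=P.mean(0); d=np.linalg.svd(P-c,full_matrices=False)[2][0]
    y2,x2=np.nonzero(cen(f,(0,0,150),(179,70,255),B)); hull=cv2.convexHull(np.c_[x2,y2].astype(np.int32))
    D=np.array([ray(s,a,b,.012) for a,b in hull[:,0]])[:,:2]
    (cx,cy),ax,an=cv2.fitEllipse(D.astype(np.float32)*1000)
    C=np.array([cx,cy])/1000
    if d@(c-C)<0: d=-d
    print(cam,"yellow",Y[:2].round(4),"orange c",c.round(4),"n",len(P),"dir",round(np.arctan2(d[1],d[0]),3),"angle C->c",round(np.arctan2(*(c-C)[::-1]),3),"dial C",C.round(4),"axes",np.round(ax,1),"yellow ang",round(np.arctan2(*(Y[:2]-C)[::-1]),3),"r",np.hypot(*(Y[:2]-C)).round(4))
    return s
E
python3 - <<'E'
from h import *
s=measure("top"); cv2.imwrite("pics/crop.png",cv2.resize(s["frame"][200:390,100:400],None,fx=2.6,fy=2.6,interpolation=cv2.INTER_CUBIC))
measure("side")
for z,(u,v) in [(.052,(190,278))]: print(ray(s,u,v,z))
print(r.nose_length)
E
```

```text
top yellow [ 0.6501 -0.0649] orange c [0.5503 0.0203] n 172 dir 1.499 angle C->c 1.52 dial C [ 0.548 -0.025] axes [258.1 259.3] yellow ang -0.372 r 0.1096
side yellow [ 0.6488 -0.0687] orange c [0.5491 0.0158] n 111 dir 1.481 angle C->c 1.526 dial C [ 0.5471 -0.0276] axes [259.2 259.7] yellow ang -0.384 r 0.1097
[0.48617966 0.30838487 0.052     ]
0.011
```

View pics/crop.png

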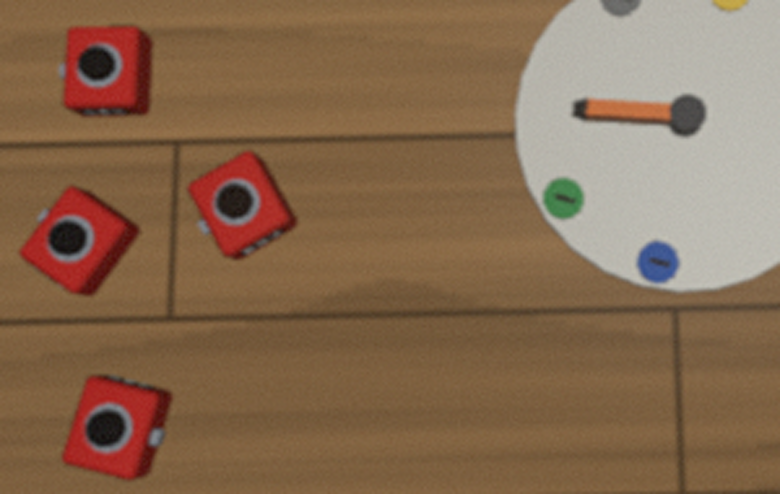

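The crop confirms the choice: the clicker meant is the middle one, with its black button at crop (235,200) → px (190,277). It stands farthest right and is clear of the others. The pointer is at world angle 1.50 and yellow is at about -0.38.

```bash
cat >> h.py <<'E'
from scipy.spatial.transform import Rotation as R
H=np.array([.5478,-.0255])
def rel(targets):
    st=r.state(); M=R.from_rotvec(st["tool_rot"]); y0=M.apply([0,1,0]); yaw0=np.arctan2(y0[1],y0[0])
    for (p,yaw) in targets:
        t=np.deg2rad(0)+yaw0-yaw
        q=M.inv().apply(np.array(p)-st["tcp_pos"])*100
        print(np.round(q,2),"turn z",round(np.rad2deg(yaw0-yaw),1))
    print("t",st["time"],st["tcp_pos"].round(4),"yaw",round(yaw0,3),"F",st["ft_force"].round(1),"gap",round(st["finger_gap"],2),"tilt",M.apply([0,0,1]).round(3))
def arc(a,off,z,rad=.056):  # finger on left of blade at angle a, axis offset off
    u=np.array([np.cos(a),np.sin(a)]); n=np.array([-u[1],u[0]])
    return np.r_[H+rad*u+off*n,z],a
E
python3 - <<'E'
from h import *
rel([arc(1.5,.040,.20),arc(1.5,.040,.042)])
E
```

```text
[-48.9  -47.02   4.23] turn z -9.8
[-48.9  -47.02  20.03] turn z -9.8
t 0.95 [0.1496 0.6068 0.2423] yaw 1.329 F [ 0.8  0.5 -0.4] gap 1.0 tilt [ 0. -0. -1.]
```

arm_command(
  deltas=[
    [0,-3.4,-3.3,0,0,0,0],
    [0,-6.8,-6.6,0,0,0,-2],
    [0,-10.2,-9.9,0.5,0,0,-4],
    [0,-13.6,-13.2,1,0,0,-6],
    [0,-17,-16.5,1.5,0,0,-8],
    [0,-20.4,-19.8,2,0,0,-9.8],
    [0,-23.8,-23.1,3,0,0,-9.8],
    [0,-27.2,-26.4,4,0,0,-9.8],
  ],
  squeeze=20,
)

```text
time: 1.75
tcp_pos: [0.3515, 0.2839, 0.2027]
tool_rot: [0.11, 3.138, 0.002]
ft_force: [1.2, 0.7, 0.8]
finger_gap: 0.0
finger_force: 0.0
```

```bash
python3 - <<'E'
from h import *
rel([arc(1.5,.040,.20),arc(1.5,.040,.042)])
E
```

```text
[-17.76 -23.89   0.27] turn z 0.0
[-17.74 -23.9   16.07] turn z 0.0
t 1.75 [0.3515 0.2839 0.2027] yaw 1.5 F [1.2 0.7 0.8] gap 0.0 tilt [ 0.002  0.001 -1.   ]
```

arm_command(
  deltas=[
    [0,-2.8,-3.8,0,0,0,0],
    [0,-5.6,-7.6,0,0,0,0],
    [0,-8.6,-11.6,0,0,0,0],
    [0,-11.6,-15.6,0,0,0,0],
    [0,-14.6,-19.6,0,0,0,0],
    [0,-17.2,-23,1,0,0,0],
    [0,-17.8,-23.9,4,0,0,0],
    [0,-17.8,-23.9,8,0,0,0],
  ],
)

```text
time: 2.55
tcp_pos: [0.5154, 0.0319, 0.1244]
tool_rot: [0.116, 3.131, -0.001]
ft_force: [0.2, 0.8, -0.5]
finger_gap: -0.002
finger_force: 0.0
```

```bash
python3 - <<'E'
from h import *
rel([arc(1.5,.040,.042),arc(1.5,.021,.042),arc(1.4,.017,.042)])
print(r.nose_length)
E
```

```text
[0.43 0.11 8.23] turn z -0.2
[-1.47  0.11  8.25] turn z -0.2
[-2.44  0.26  8.26] turn z 5.5
t 2.55 [0.5154 0.0319 0.1244] yaw 1.496 F [ 0.2  0.8 -0.5] gap -0.0 tilt [ 0.008 -0.001 -1.   ]
0.011
```

arm_command(
  deltas=[
    [0,0,0,3,0,0,0],
    [0,0,0,6,0,0,0],
    [0,0,0,8,0,0,0],
    [0,0,0,8,0,0,0],
    [0,-0.5,0,8,0,0,0],
    [0,-0.8,0,8,0,0,0],
    [0,-0.8,0,8,0,0,0],
    [0,-0.8,0,8,0,0,0],
  ],
)

```text
time: 3.35
tcp_pos: [0.5205, 0.0338, 0.0437]
tool_rot: [0.111, 3.137, -0.0]
ft_force: [0.1, 0.3, -0.4]
finger_gap: -0.001
finger_force: 0.0
```

```bash
python3 - <<'E'
from h import *
rel([arc(a,.017,.042) for a in np.linspace(1.5,.6,10)])
s=measure("top"); cv2.imwrite("pics/t2.png",cv2.resize(s["frame"][160:340,260:460],None,fx=3,fy=3))
E
```

```text
[-1.44 -0.12  0.18] turn z 0.0
[-2.01  0.02  0.18] turn z 5.7
[-2.59  0.1   0.18] turn z 11.5
[-3.17  0.13  0.18] turn z 17.2
[-3.76  0.1   0.18] turn z 22.9
[-4.34  0.01  0.18] turn z 28.7
[-4.9  -0.14  0.19] turn z 34.4
[-5.45 -0.34  0.19] turn z 40.1
[-5.98 -0.6   0.19] turn z 45.8
[-6.47 -0.91  0.19] turn z 51.6
t 3.35 [0.5205 0.0338 0.0437] yaw 1.5 F [ 0.1  0.3 -0.4] gap -0.0 tilt [ 0.003 -0.    -1.   ]Traceback (most recent call last):
  File "<stdin>", line 3, in <module>
  File "h.py", line 18, in measure
    y,x=np.nonzero(cen(f,(3,150,90),(16,255,255),B)); P=np.array([ray(s,a,b,.048) for a,b in zip(x,y)])[:,:2]
                                                        ~~~~~~~~~~~~~~~~~~~~~~~~~~~~~~~~~~~~~~~~~~~~~~~^^^^^^
IndexError: too many indices for array: array is 1-dimensional, but 2 were indexed
```

arm_command(
  deltas=[
    [0,-0.9,0,0.1,0,0,0],
    [0,-1.4,-0.1,0.2,0,0,1],
    [0,-2.0,0,0.2,0,0,5.7],
    [0,-2.6,0.1,0.2,0,0,11.5],
    [0,-3.2,0.1,0.2,0,0,17.2],
    [0,-3.8,0.1,0.2,0,0,22.9],
    [0,-4.3,0,0.2,0,0,28.7],
    [0,-4.9,-0.1,0.2,0,0,34.4],
  ],
)

```text
time: 4.2
tcp_pos: [0.568, 0.0295, 0.04]
tool_rot: [-1.041, -2.963, 0.0]
ft_force: [-1.4, 0.1, 1.3]
finger_gap: 0.001
finger_force: 0.5
```

```bash
python3 - <<'E'
from h import *
rel([arc(a,.017,.042) for a in np.linspace(.9,.1,9)])
try: s=measure("side")
except Exception as e: print(e); s=r.snapshot("side")
cv2.imwrite("pics/s2.png",cv2.resize(s["frame"][180:380,220:480],None,fx=2.5,fy=2.5))
E
```

```text
[-0.13  0.03 -0.2 ] turn z -0.3
[-0.7   0.18 -0.2 ] turn z 5.4
[-1.28  0.27 -0.2 ] turn z 11.2
[-1.86  0.29 -0.2 ] turn z 16.9
[-2.45  0.27 -0.2 ] turn z 22.6
[-3.03  0.18 -0.2 ] turn z 28.4
[-3.59  0.03 -0.2 ] turn z 34.1
[-4.14 -0.17 -0.2 ] turn z 39.8
[-4.67 -0.42 -0.21] turn z 45.5
t 4.2 [0.568  0.0295 0.04  ] yaw 0.895 F [-1.4  0.1  1.3] gap 0.0 tilt [-0.001  0.    -1.   ]
side yellow [ 0.6488 -0.0687] orange c [0.5735 0.007 ] n 142 dir 1.004 angle C->c 0.927 dial C [ 0.547  -0.0282] axes [259.5 261.5] yellow ang -0.378 r 0.1095
```

View pics/s2.png

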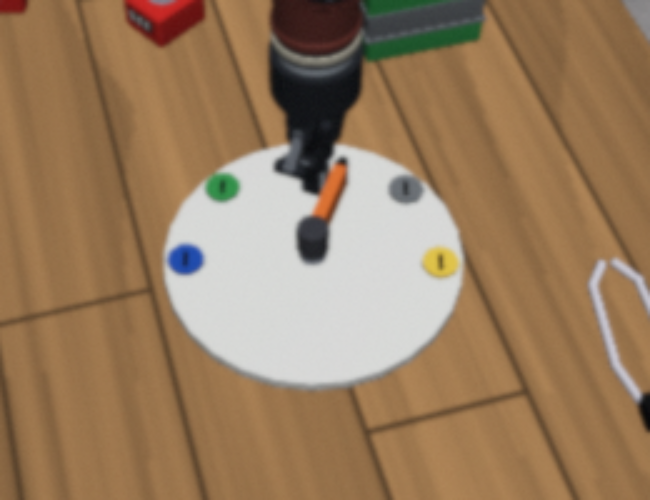

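The side crop shows the pusher behind the orange blade, which points from the hub (312,235) to (343,160), about 0.9 rad, as modelled. I'll carry on along the arc.

arm_command(
  deltas=[
    [0,-0.7,0.1,-0.2,0,0,5.4],
    [0,-1.3,0.2,-0.2,0,0,11.2],
    [0,-1.9,0.3,-0.2,0,0,16.9],
    [0,-2.5,0.3,-0.2,0,0,22.6],
    [0,-3.0,0.2,-0.2,0,0,28.4],
    [0,-3.6,0,-0.2,0,0,34.1],
    [0,-4.1,-0.2,-0.2,0,0,39.8],
    [0,-4.7,-0.4,-0.2,0,0,45.5],
  ],
)

```text
time: 5.05
tcp_pos: [0.6021, -0.0028, 0.0419]
tool_rot: [-2.104, -2.332, 0.0]
ft_force: [-1.2, 0.9, -0.6]
finger_gap: 0.001
finger_force: 0.5
```

```bash
python3 - <<'E'
from h import *
rel([arc(a,.017,.042) for a in (.1,0,-.1,-.2,-.25,-.3)])
measure("side")
E
```

```text
[-0.02 -0.03 -0.01] turn z 0.2
[-0.58  0.11 -0.01] turn z 5.9
[-1.16  0.19 -0.01] turn z 11.6
[-1.75  0.21 -0.01] turn z 17.3
[-2.04  0.2  -0.01] turn z 20.2
[-2.33  0.18 -0.01] turn z 23.1
t 5.05 [ 0.6021 -0.0028  0.0419] yaw 0.103 F [-1.2  0.9 -0.6] gap 0.0 tilt [-0.001  0.001 -1.   ]
side yellow [ 0.6488 -0.0688] orange c [ 0.5901 -0.0295] n 281 dir 0.22 angle C->c -0.024 dial C [ 0.5468 -0.0285] axes [259.4 261.3] yellow ang -0.376 r 0.1097
```

arm_command(
  deltas=[
    [0,-0.6,0.1,0,0,0,5.9],
    [0,-1.1,0.2,0,0,0,11.3],
    [0,-1.5,0.2,0,0,0,15],
    [0,-1.8,0.2,0,0,0,18],
    [0,-2.0,0.2,0,0,0,20.2],
    [0,-2.2,0.2,0,0,0,21.6],
    [0,-2.3,0.2,0,0,0,23.1],
    [0,-2.3,0.2,0,0,0,23.1],
  ],
)

```text
time: 5.9
tcp_pos: [0.6068, -0.0258, 0.0423]
tool_rot: [2.526, 1.868, 0.0]
ft_force: [0.5, 0.5, -0.9]
finger_gap: 0.003
finger_force: 0.2
```

```bash
python3 - <<'E'
from h import *
rel([arc(a,.017,.042) for a in (-.3,-.32,-.34,-.36,-.38)])
for i in range(2):
    s=measure("side"); pts("side",["pointer_tip","hub","badge_yellow"])
cv2.imwrite("pics/s3.png",cv2.resize(s["frame"][210:350,270:430],None,fx=4,fy=4,interpolation=cv2.INTER_CUBIC))
E
```

```text
[-0.02 -0.04  0.03] turn z 0.2
[-0.13 -0.01  0.03] turn z 1.3
[-0.24  0.02  0.03] turn z 2.5
[-0.36  0.05  0.03] turn z 3.6
[-0.47  0.07  0.03] turn z 4.7
t 5.9 [ 0.6068 -0.0258  0.0423] yaw -0.297 F [ 0.5  0.5 -0.9] gap 0.0 tilt [ 0. -0. -1.]
side yellow [ 0.6488 -0.0687] orange c [ 0.587  -0.0478] n 309 dir -0.243 angle C->c -0.443 dial C [ 0.5466 -0.0286] axes [259.1 261.4] yellow ang -0.373 r 0.1098
side pointer_tip [ 0.6294 -0.0533  0.0354] 0.9
side hub [ 0.5505 -0.0268  0.0518] 0.81
side badge_yellow [ 0.651  -0.0645  0.015 ] 0.72
side badge_yellow [0.4927 0.0669 0.0063] 0.42
side yellow [ 0.6488 -0.0687] orange c [ 0.5869 -0.0477] n 308 dir -0.239 angle C->c -0.444 dial C [ 0.5467 -0.0286] axes [258.9 261.5] yellow ang -0.374 r 0.1097
side pointer_tip [ 0.6326 -0.053   0.036 ] 0.96
side pointer_tip [0.4908 0.309  0.0529] 0.62
side hub [ 0.5483 -0.0248  0.0506] 0.61
side badge_yellow [ 0.6494 -0.0622  0.0144] 0.63
```

View pics/s3.png

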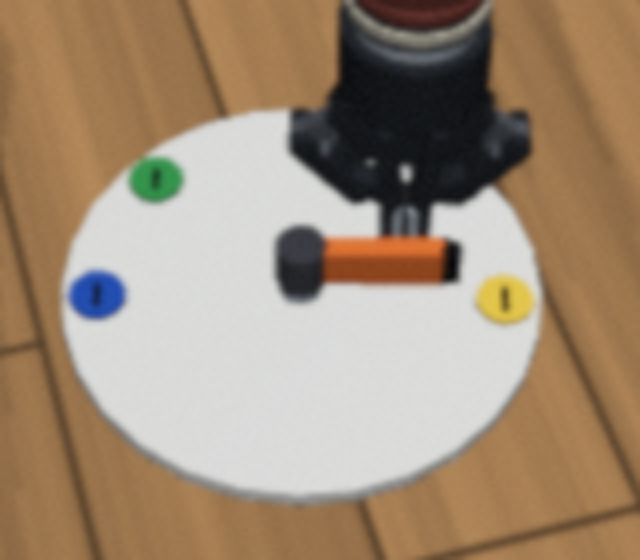

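The side crop shows the pointer running from the hub (300,262) to its tip (455,262), just short of yellow (505,298). I'll nudge it to about -0.36, then back off and measure from above.

arm_command(
  deltas=[
    [0,-0.1,0,0,0,0,0.9],
    [0,-0.2,0,0,0,0,2],
    [0,-0.3,0,0,0,0,3],
    [0,-0.4,0,0,0,0,3.6],
    [0,-0.4,0,0,0,0,3.6],
    [0,1.5,0,0,0,0,3.6],
    [0,2.5,0,-4,0,0,3.6],
    [0,5,0,-8,0,0,3.6],
  ],
)

```text
time: 7.1
tcp_pos: [0.6187, 0.0213, 0.1205]
tool_rot: [-2.582, -1.783, 0.01]
ft_force: [1.6, 1.0, -0.2]
finger_gap: 0.002
finger_force: 0.0
```

```bash
python3 - <<'E'
from h import *
rel([(np.array([.487,.306,.14]),-.36)])
pts("top",["button_top"]) if 0 else None
for c in ("side","top"):
    try: measure(c)
    except Exception as e: print(e)
E
```

```text
[ 21.94 -22.42  -1.87] turn z -0.1
t 7.1 [0.6187 0.0213 0.1205] yaw -0.362 F [ 1.6  1.  -0.2] gap 0.0 tilt [-0.007 -0.001 -1.   ]
side yellow [ 0.6488 -0.0686] orange c [ 0.5849 -0.0516] n 296 dir -0.34 angle C->c -0.557 dial C [ 0.547 -0.028] axes [259.6 260.7] yellow ang -0.379 r 0.1096
top yellow [nan nan] orange c [0.4949 0.0426] n 4 dir 2.873 angle C->c 2.374 dial C [ 0.5634 -0.0234] axes [246.8 283. ] yellow ang nan r nanh.py:17: RuntimeWarning: Mean of empty slice.
  y,x=np.nonzero(cen(f,(20,120,100),(32,255,255),B)); Y=ray(s,x.mean(),y.mean(),.016)
  ret = ret.dtype.type(ret / rcount)
```

arm_command(
  deltas=[
    [0,2,-2,-2,0,0,0],
    [0,5,-5,-2,0,0,0],
    [0,8.5,-8.5,-2,0,0,0],
    [0,12,-12,-2,0,0,0],
    [0,15,-15.3,-2,0,0,0],
    [0,18,-18.5,-2,0,0,0],
    [0,18,-18.5,-2,0,0,0],
    [0,18,-18.5,-2,0,0,0],
  ],
)

```text
time: 8.0
tcp_pos: [0.5108, 0.2562, 0.1418]
tool_rot: [2.581, 1.79, -0.002]
ft_force: [-0.2, 0.7, -0.7]
finger_gap: -0.002
finger_force: 0.0
```

```bash
python3 - <<'E'
from h import *
s=measure("top"); pts("top",["pointer_tip","hub","badge_yellow"])
measure("top");pts("top",["pointer_tip","hub","badge_yellow"])
measure("side"); pts("side",["pointer_tip","hub","badge_yellow"])
cv2.imwrite("pics/t3.png",cv2.resize(s["frame"][160:340,250:450],None,fx=3,fy=3,interpolation=cv2.INTER_CUBIC))
E
```

```text
top yellow [ 0.6499 -0.0649] orange c [ 0.5896 -0.0402] n 130 dir -0.362 angle C->c -0.356 dial C [ 0.5477 -0.0246] axes [260.  260.3] yellow ang -0.375 r 0.1098
top pointer_tip [ 0.632  -0.0513  0.0326] 0.92
top hub [ 0.5467 -0.0196  0.0558] 0.84
top hub [0.6464 0.0214 0.0096] 0.63
top badge_yellow [ 0.6522 -0.0702  0.0115] 0.51
top yellow [ 0.6498 -0.065 ] orange c [ 0.5898 -0.0403] n 129 dir -0.363 angle C->c -0.355 dial C [ 0.5476 -0.0247] axes [259.7 260.3] yellow ang -0.376 r 0.1098
top pointer_tip [ 0.629  -0.0519  0.037 ] 0.81
top hub [ 0.5484 -0.0267  0.0559] 0.86
top badge_yellow [ 0.6539 -0.0692  0.0102] 0.69
top badge_yellow [ 5.635e-01 -3.390e-01 -5.000e-04] 0.51
side yellow [ 0.6488 -0.0687] orange c [ 0.5848 -0.0515] n 296 dir -0.339 angle C->c -0.562 dial C [ 0.547  -0.0277] axes [259.3 260.1] yellow ang -0.383 r 0.1097
side pointer_tip [ 0.6304 -0.0594  0.0356] 0.93
side hub [ 0.5494 -0.0244  0.0515] 0.55
side hub [ 0.4407 -0.0007  0.0104] 0.28
side hub [0.728  0.2888 0.0011] 0.27
side badge_yellow [ 0.6507 -0.0624  0.0126] 0.62
```

View pics/t3.png

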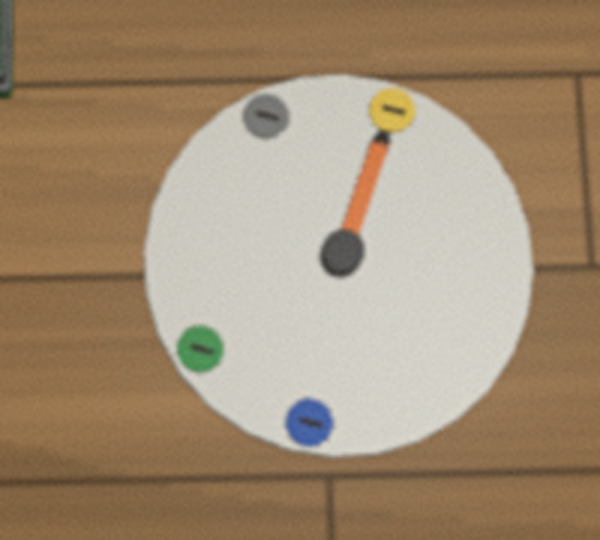

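The crop shows the pointer from the hub (342,252) to its tip (383,135), aimed at the yellow badge (392,109). The angles are -0.36 and -0.376, so the error is about 0.015 rad, which I'll accept. Next I'll pin down the button, using the first pictures, which show it unobstructed.

```bash
python3 - <<'E'
from h import *
for cam,(x0,x1,y0,y1) in {"top":(178,202,266,290),"side":(276,296,168,182)}.items():
    s=r.snapshot(cam); f=cv2.imread(f"pics/{cam}.png"); v=f.max(2)
    m=np.zeros_like(v); m[y0:y1,x0:x1]=(v[y0:y1,x0:x1]<70)
    n,l,st,c=cv2.connectedComponentsWithStats(m)
    for i in range(1,n):
        if st[i,4]>15: print(cam,c[i],st[i],ray(s,*c[i],.052).round(4),ray(s,*c[i],.046).round(4), "edge", ray(s,st[i,0],st[i,1],.052).round(4),ray(s,st[i,0]+st[i,2],st[i,1]+st[i,3],.052).round(4))
rel([((.489,.307,.14),-.36)])
E
```

```text
top [189.72932331 277.02255639] [184 271  13  13 133] [0.4881 0.309  0.052 ] [0.4888 0.3105 0.046 ] edge [0.4998 0.3202 0.052 ] [0.4745 0.2948 0.052 ]
side [284.55223881 174.8358209 ] [280 171  10   9  67] [0.4867 0.3004 0.052 ] [0.4876 0.3071 0.046 ] edge [0.4788 0.3176 0.052 ] [0.4957 0.2782 0.052 ]
[ 3.99 -3.94  0.23] turn z -0.0
t 8.7 [0.5118 0.2557 0.1423] yaw -0.361 F [0.3 0.5 0.8] gap -0.0 tilt [-0. -0. -1.]
```

arm_command(
  deltas=[
    [0,1,-1,0,0,0,0],
    [0,2,-2,0,0,0,0],
    [0,3,-3,0,0,0,0],
    [0,4,-3.9,0,0,0,0],
    [0,4,-3.9,2,0,0,0],
    [0,4,-3.9,4,0,0,0],
    [0,4,-3.9,6,0,0,0],
    [0,4,-3.9,6,0,0,0],
  ],
)

```text
time: 9.5
tcp_pos: [0.4861, 0.3068, 0.079]
tool_rot: [-2.582, -1.788, 0.011]
ft_force: [-0.4, -0.3, -0.5]
finger_gap: -0.002
finger_force: 0.0
```

```bash
python3 - <<'E'
from h import *
rel([((.489,.307,z),-.36) for z in (.063,.057,.055)])
s=r.snapshot("side"); cv2.imwrite("pics/s4.png",cv2.resize(s["frame"][100:210,200:360],None,fx=4,fy=4,interpolation=cv2.INTER_CUBIC))
E
```

```text
[0.13 0.27 1.6 ] turn z 0.0
[0.13 0.27 2.2 ] turn z 0.0
[0.13 0.27 2.4 ] turn z 0.0
t 9.5 [0.4861 0.3068 0.079 ] yaw -0.359 F [-0.4 -0.3 -0.5] gap -0.0 tilt [-0.006 -0.003 -1.   ]
```

View pics/s4.png

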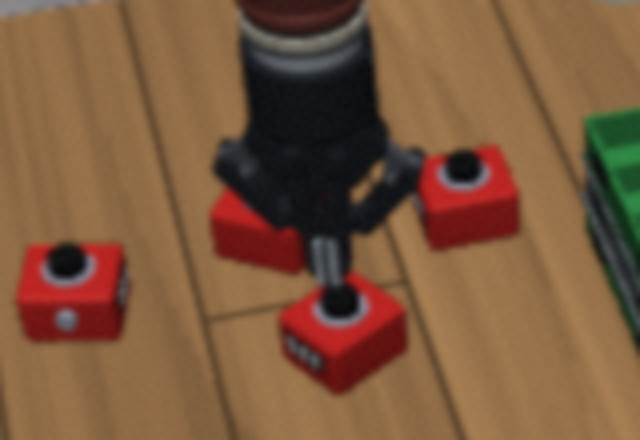

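The fingertips at crop (330,270) hang just above the button at (342,300). The other three clickers are clear of the gripper. I'll descend slowly.

arm_command(
  deltas=[
    [0,0.1,0.1,0,0,0,0],
    [0,0.1,0.1,0,0,0,0],
    [0,0.1,0.1,0.3,0,0,0],
    [0,0.1,0.1,0.6,0,0,0],
    [0,0.1,0.1,0.9,0,0,0],
    [0,0.1,0.1,1.1,0,0,0],
    [0,0.1,0.1,1.1,0,0,0],
    [0,0.1,0.1,1.1,0,0,0],
  ],
)

```text
time: 10.35
tcp_pos: [0.4905, 0.3075, 0.0711]
tool_rot: [-2.584, -1.787, 0.001]
ft_force: [0.1, -0.4, 0.6]
finger_gap: -0.002
finger_force: 0.0
```

```bash
python3 - <<'E'
from h import *
rel([((.489,.307,z),-.36) for z in (.063,.057,.055)])
E
```

```text
[-0.1  -0.12  0.81] turn z -0.0
[-0.1  -0.12  1.41] turn z -0.0
[-0.1  -0.12  1.61] turn z -0.0
t 10.35 [0.4905 0.3075 0.0711] yaw -0.361 F [ 0.1 -0.4  0.6] gap -0.0 tilt [-0. -0. -1.]
```

arm_command(
  deltas=[
    [0,0,0,0.3,0,0,0],
    [0,0,0,0.6,0,0,0],
    [0,0,0,0.8,0,0,0],
    [0,0,0,1.0,0,0,0],
    [0,0,0,1.1,0,0,0],
    [0,0,0,1.2,0,0,0],
    [0,0,0,1.2,0,0,0],
    [0,0,0,1.2,0,0,0],
  ],
)

```text
time: 11.15
tcp_pos: [0.4905, 0.3075, 0.0594]
tool_rot: [-2.584, -1.787, 0.001]
ft_force: [-1.3, -1.3, 3.0]
finger_gap: 0.002
finger_force: 1.4
```

arm_command(
  deltas=[
    [0,0,0,0.05,0,0,0],
    [0,0,0,0.1,0,0,0],
    [0,0,0,0.15,0,0,0],
    [0,0,0,0.2,0,0,0],
    [0,0,0,0.25,0,0,0],
    [0,0,0,0.3,0,0,0],
    [0,0,0,0.3,0,0,0],
    [0,0,0,0.3,0,0,0],
  ],
)

```text
time: 11.95
tcp_pos: [0.4905, 0.3076, 0.057]
tool_rot: [-2.584, -1.787, 0.001]
ft_force: [-3.4, -1.9, 7.7]
finger_gap: 0.001
finger_force: 3.8
```

arm_command(
  deltas=[
    [0,0,0,0.05,0,0,0],
    [0,0,0,0.1,0,0,0],
    [0,0,0,0.1,0,0,0],
    [0,0,0,0.1,0,0,0],
    [0,0,0,0.1,0,0,0],
    [0,0,0,0.1,0,0,0],
    [0,0,0,0.1,0,0,0],
    [0,0,0,0.1,0,0,0],
  ],
)

```text
time: 12.75
tcp_pos: [0.4906, 0.3076, 0.0569]
tool_rot: [-2.584, -1.787, 0.002]
ft_force: [-6.2, -2.8, 11.7]
finger_gap: 0.0
finger_force: 6.1
```

The button has bottomed: z no longer changes while the force rises to 11.7 N. I'll release straight up.

arm_command(
  deltas=[
    [0,0,0,-0.2,0,0,0],
    [0,0,0,-0.5,0,0,0],
    [0,0,0,-0.9,0,0,0],
    [0,0,0,-1.5,0,0,0],
    [0,0,0,-3,0,0,0],
    [0,0,0,-6,0,0,0],
    [0,0,0,-10,0,0,0],
    [0,0,0,-13,0,0,0],
  ],
)

```text
time: 13.55
tcp_pos: [0.4917, 0.3081, 0.1887]
tool_rot: [2.583, 1.787, 0.006]
ft_force: [0.6, -0.1, -1.0]
finger_gap: 0.001
finger_force: 0.0
```

```bash
python3 - <<'E'
from h import *
rel([]); measure("top"); s=measure("side"); pts("side",["button_top"])
cv2.imwrite("pics/s5.png",cv2.resize(s["frame"][100:350,200:440],None,fx=2.4,fy=2.4,interpolation=cv2.INTER_CUBIC))
E
```

```text
t 13.55 [0.4917 0.3081 0.1887] yaw -0.36 F [ 0.6 -0.1 -1. ] gap 0.0 tilt [ 0.003  0.002 -1.   ]
top yellow [ 0.6499 -0.0647] orange c [ 0.5899 -0.0404] n 129 dir -0.363 angle C->c -0.355 dial C [ 0.5478 -0.0248] axes [258.8 260.1] yellow ang -0.373 r 0.1096
side yellow [ 0.6488 -0.0687] orange c [ 0.5848 -0.0515] n 296 dir -0.339 angle C->c -0.562 dial C [ 0.547  -0.0277] axes [259.3 260.2] yellow ang -0.382 r 0.1097
side button_top [ 0.7701 -0.2809  0.0015] 0.71
side button_top [0.49   0.3095 0.0518] 0.61
side button_top [0.5934 0.4108 0.0525] 0.61
side button_top [0.4609 0.4315 0.0504] 0.48
side button_top [0.3299 0.3915 0.0517] 0.45
```

View pics/s5.png

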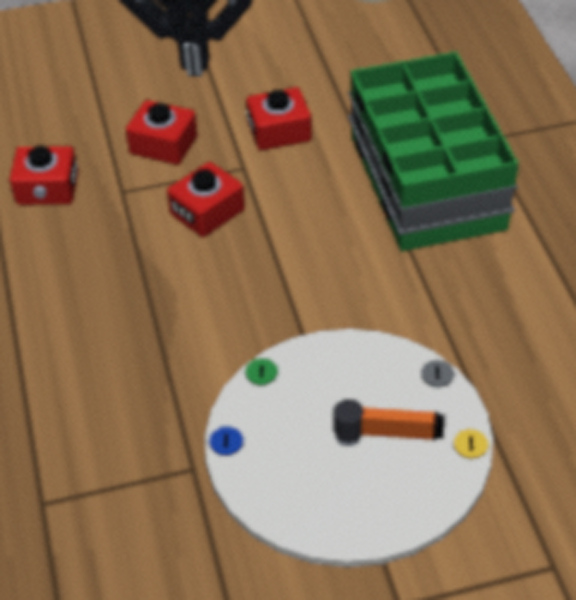

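The button is back up at crop (205,180), with the clicker in place. The pointer at (440,425) still aims at yellow (470,443), and the arm is clear of everything.

```bash
python3 -c "
from bench import r
print(r.sign_off())"
```

```text
the job is handed in; nothing more can be done
None
```

The job is handed in: the pointer rests within about 0.02 rad of the yellow badge's middle, and the rightmost clicker's button was then pressed fully down and sprang back up, with the clicker still in place; the sign-off gave no verdict.

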